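# Fold-down wash shelf

## Robot

A 7-joint arm with a two-finger parallel gripper is mounted at the origin on the work surface. World frame = base frame: x ahead of the robot, y to its left, z up, the work surface at z = 0. Lengths are in m, angles in rad, forces in N, time in s.
With the tool pointing down it reaches from about 0.425 to 0.925 m from the base axis. Payload 6.8 kg.
Tool frame: the origin (TCP) lies between the finger pads; the fingertips stand 17 mm ahead of it and the grasp point (between the pads) lies 2 mm behind it; x points along the fingers, y is the direction in which the jaws open and shut, and the axes are right-handed (so a half turn about x gives the same grasp; the last joint's range is limited). The gripper opens to 85 mm and grips with 20 to 120 N. Pads are 22 mm wide; open, the fingers measure 114 mm over their backs; the gripper's body (76 mm by 85 mm) begins 54 mm behind the grasp point. The pads swing forward as they close: fully open they stand 13 mm farther back than shut.
Start: joints at [-0.108, 0.477, 0.022, 1.555, -0.011, 1.109, -0.083], TCP at [0.675, 0, 0.248] pointing down, gripper open.
Joint ranges: [-2.96, 2.96], [-0.34, 2.1], [-1.41, 1.46], [0.24, 2.44], [-1.37, 4.51], [0.17, 1.92], [-2.96, 2.96]. Speed limits (rad/s): [2.39, 2.39, 3.14, 3.14, 3.14, 3.14, 3.14].

## Interface

Orientations are given as a rotation vector (axis times angle).
In Python, from bench import r gives the robot as it stands. The module is installed in compiled form; this text tells all that it offers.
- The arm moves only by the tool apply_moves, never from a script. Its argument "increments" is text: rows parted by semicolons, each of 7 numbers parted by spaces: the finger opening in mm, from 0 to 85.4, then the shift along the tool's x, y, z normalised to -1 to 1, where 1 is 100 cm, then the turn, a rotation vector about the tool's x, y, z normalised to -1 to 1, where 1 is 0.12 rad. In form: gripper x y z wx wy wz; .... A call has exactly 8 rows; each row shifts and turns the commanded pose from where the row before left it, along the tool's axes as they then stand; what a row does not reach is not made up. A row lasts 1/10 s, in which the tool goes at most 50 mm and 8.59 degrees, less where a joint would pass 70% of its speed; a pose out of reach is approached as far as the arm can. A call with a number of a shift or a turn outside -1 to 1 is refused whole. A call with a gripper value outside its range is refused whole. The fingers move at their own pace and stop on an object; "squeeze" is the grip in N (left out, the last holds). Time passes only in rows, so rows that do not move let the fingers close, or fill a call up. It gives the time, the measured TCP pose, the force and the opening at its end, in the units of the state.
- r.get_obs(): the state, without advancing time (a new reading comes with each control period).
- r.grab_frame(name): name is "scene" or "side" or "wrist"; returns a dict with "color" (420x560x3 uint8, blue, green, red), "fx", "fy", "cx", "cy" (pixels), "origin" and "orientation" of the camera in the world. Camera axes: x right, y up, looking along -z (the intrinsics and any distortion apply to the point x, -y, -z); pixel columns grow to the right and rows downward; lengths in m; the calibration is good to about 2 mm. A picture is of the moment at which its call begins. There is no depth.
- r.hand_in(): hands the job in, once; it reports no verdict.
The state is a dict: "clock": time; "joints": joint angles; "qvel": joint speeds; "tau": joint torques, N m; "tcp_pos": TCP position; "orientation": TCP orientation; "contact_force": force on the tool from outside, world axes, zero at the start; "moment": the same for the moment, N m; "grip_width": finger opening in m.
Only numpy, scipy, OpenCV 4.12 (cv2) and the standard library are available. Lean on these libraries where they do the work, as an engineer would, in place of code of your own. Each camera call takes 0.05 s, during which the arm holds its last target. There are 200 camera calls.

## Task

Set up the fold-down shelf of the grey box for a wash: with the flap still up, pull both slide-out supports fully out, then lower the flap gently by its knob, without letting it drop, until it lies level on both supports. Then stand the steel tumbler upright well onto the lowered flap and let go of it. Leave the bottle, the jar, the soap holder and the comb where they are.

Things in the scene. Friction and masses are not known exactly. Their poses are not given: they have to be found in the camera images.
- box: Grey plastic drop-front box standing fast on the ledge, 220 mm deep (x) by 232 mm wide (y), 168 mm high at the back. Origin: centre of its underside. Its -x axis points out of its front, towards the robot. The front face is upright at x = -110 mm up to 60 mm; above it a slanting opening, closed by the flap, leans back 30 degrees from upright. The roof (168 mm high) begins at x = -52 mm.
- support_left (a joint): How far the left support (at +y of the box) is pulled out along the box's -x: 0 m fully in, 0.09 m fully out, at its stop. It may start up to 0.02 out. Sliding friction about 2 N; it stays where it is left.
- support_right (a joint): The same for the right support (at -y of the box): 0 m in, 0.09 m fully out.
- support_left_grip (a point): Centre of the blue pull head of the left slide-out support, on the box's left as seen from the robot (at +78 mm y of the box). An aluminium rail 16 mm wide whose top is 66 mm above the ledge slides out of the box's front face, carrying a blue head; the head is 20 mm long (box x), 24 mm wide (box y) and 22 mm high, and its centre stands 43 mm above the ledge and, when in, 35 mm in front of the box's front face. A blue neck 14 mm wide joins it to the rail.
- support_right_grip (a point): The same for the right support, at -78 mm y of the box.
- flap (a joint): Angle of the flap about its hinge: 0 closed (leaning back 30 degrees, held shut by its own weight), 0.52 upright, 2.094 level. The hinge runs along the box's y at x = -110 mm, 66 mm above the box's underside. The hinge is free: past upright the flap falls unless it is held. With the supports in it would sag past level, to 2.4.
- flap_knob (a point): Centre of the blue pull knob on the flap's free edge: a small roller 24 mm long along the box's y, 22 mm in diameter, so that it can turn between two fingers that close along y. It lies 150 mm from the hinge axis (and 4 mm towards the flap's inner face); the edge of the light grey panel is 40 mm short of it. With the flap shut it is about 194 mm above the ledge; with the flap level 70 mm above it and 150 mm in front of the box's front face.
- flap_mid (a point): Centre of the flap's inner face, which is its upper face once lowered: a flat light grey panel 98 mm (away from the hinge) by 208 mm (box y), 8 mm thick; 61 mm from the hinge. When level its axes agree with the box's, z up, and it is 74 mm above the ledge.
- tumbler_mid (a point): Centre, half-way up, of the steel tumbler: open cup 90 mm high, 60 mm across at the rim and 48 mm at the foot, about 0.12 kg, standing upright. Its z axis points to its mouth.
- bottle: Small green glass bottle with a white cap, 44 mm in diameter, 105 mm high; origin under its foot. Bystander.
- jar: Orange jar with a white cap, 56 mm in diameter, 55 mm high; origin under its foot. Bystander.
- soap_holder: Green hard silicone soap holder, a tray 100 x 66 x 22 mm; origin at the centre of its underside. Bystander.
- comb: Wooden hair comb lying flat, 170 x 36 x 7 mm, long along its x; origin at the centre of its underside. Bystander.

How it is judged:
By the outcome, as a careful person would: the job done as asked, in the order asked, and still so for the second after the job is handed in, with the robot touching nothing.
It also fails if it takes over 70 s, if anything falls off the work surface, if the arm or the gripper's body presses on something with over 40 N, if the wrist force passes 120 N, or if a joint passes its speed limit or range.

## Working session

There is one attempt and no reset: what is moved stays moved. The work goes in short steps, Python scripts to look and compute and a tool call to move; the robot and the scene stay as the last step left them, time stands still between calls to the robot, and variables do not carry over. Pictures are saved under pics/ and viewed, about 8 in all and at most 12, crops included, and the job is handed in when it is done.

Besides the shell and the picture viewer there is one more tool, called after "Emit:" as name(argument=value, ...) on one line, values as JSON. apply_moves: Moves the arm, as the interface text tells. Scaled input: -1 to 1 covers 100 cm each way for a shift and 0.12 rad each way for a turn. Its arguments: {"type":"object","properties":{"increments":{"type":"string"},"squeeze":{"type":"number"}},"required":["increments"]}

```bash
mkdir -p pics
cat > h.py <<'E'
import numpy as np, cv2
from scipy.spatial.transform import Rotation as R
from bench import r
def grab(n, save=None):
    f=r.grab_frame(n)
    if save: cv2.imwrite(f'pics/{save}.png', f['color'])
    return f
def rot(f):
    o=np.array(f['orientation'],float)
    return o if o.shape==(3,3) else R.from_rotvec(o).as_matrix()
def ray(f,u,v):
    d=np.array([(u-f['cx'])/f['fx'],-(v-f['cy'])/f['fy'],-1.0])
    d=rot(f)@d; return np.array(f['origin']),d/np.linalg.norm(d)
def onplane(f,u,v,z):
    o,d=ray(f,u,v); return o+d*(z-o[2])/d[2]
def tri(a,b):
    (o1,d1),(o2,d2)=a,b
    A=np.stack([d1,-d2],1); s=np.linalg.lstsq(A,o2-o1,rcond=None)[0]
    p,q=o1+s[0]*d1,o2+s[1]*d2
    return (p+q)/2,np.linalg.norm(p-q)
def proj(f,p):
    c=rot(f).T@(np.array(p)-np.array(f['origin'])); return np.array([f['cx']-f['fx']*c[0]/c[2], f['cy']+f['fy']*c[1]/c[2]])
def blobs(f,lo,hi,amin=30):
    m=cv2.inRange(cv2.cvtColor(f['color'],cv2.COLOR_BGR2HSV),np.array(lo),np.array(hi))
    n,l,s,c=cv2.connectedComponentsWithStats(m)
    return [(c[i].round(1),s[i].tolist()) for i in range(1,n) if s[i][4]>=amin]
E
python3 - <<'E'
from h import *
fs=[grab(n,n+'0') for n in('scene','side','wrist')]
for n,f in zip(('scene','side','wrist'),fs):
    print(n,{k:np.round(v,3).tolist() for k,v in f.items() if k!='color'})
    print([k for k in f])
    for b in blobs(f,(95,100,40),(130,255,255)): print(b)
cv2.imwrite('pics/a.png',np.hstack([cv2.resize(f['color'],(400,300)) for f in fs[:2]]))
print(r.get_obs())
E
```

```text
scene {'fx': 496.024, 'fy': 496.024, 'cx': 278.369, 'cy': 213.862, 'origin': [0.712, 0.734, 1.069], 'orientation': [0.087, 0.986, 2.788]}
['color', 'fx', 'fy', 'cx', 'cy', 'origin', 'orientation']
(array([260.5,   6.6]), [249, 0, 32, 20, 322])
(array([317.4,  69.1]), [247, 7, 127, 107, 6196])
(array([129.5,  99.9]), [129, 92, 2, 16, 30])
(array([131.8, 289.4]), [130, 113, 5, 307, 568])
(array([147.4, 126.6]), [135, 114, 28, 41, 423])
(array([230.1, 213.5]), [224, 206, 17, 15, 147])
(array([266.9, 214.9]), [259, 209, 16, 12, 145])
(array([286.1, 261.6]), [278, 255, 17, 13, 167])
side {'fx': 451.559, 'fy': 451.559, 'cx': 285.544, 'cy': 207.328, 'origin': [0.134, 0.634, 0.859], 'orientation': [0.302, -1.01, -2.354]}
['color', 'fx', 'fy', 'cx', 'cy', 'origin', 'orientation']
(array([457.5, 118.7]), [379, 44, 144, 126, 8957])
(array([279.9,  99.2]), [271, 87, 17, 31, 379])
(array([239.8, 171. ]), [232, 163, 15, 19, 162])
(array([ 60.9, 272. ]), [0, 195, 162, 143, 356])
(array([294.9, 208.9]), [286, 202, 18, 15, 166])
(array([265.3, 248.7]), [256, 241, 19, 17, 201])
(array([ 78.2, 348.3]),
[... 520 characters left out ...]
 0.15, 'joints': array([-0.10808482,  0.47764689,  0.02234296,  1.55618324, -0.01150829,
        1.10934097, -0.08313412]), 'qvel': array([ 4.52878919e-04, -9.73773457e-04,  1.44751528e-03, -4.56620564e-03,
        3.48858212e-04,  1.73769453e-05, -1.48388922e-03]), 'tau': array([ 1.55385478e-03, -5.96924365e+01,  1.60940632e+00, -2.81490952e+01,
        1.26662746e-02,  6.56643446e-03,  5.58682734e-05]), 'tcp_pos': array([ 6.74570490e-01, -9.55320732e-06,  2.47541752e-01]), 'orientation': array([ 1.20846915,  1.21018159, -1.21033286]), 'contact_force': array([-0.121031  , -0.23130158, -0.63106287]), 'moment': array([-0.01514919, -0.01695283, -0.00103614]), 'grip_width': 0.08599152323704302}
```

View pics/scene0.png

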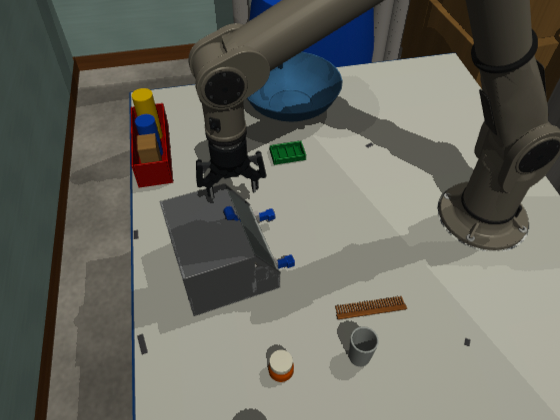

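View pics/side0.png

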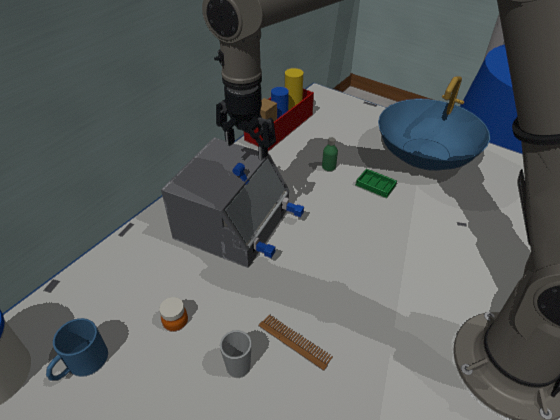

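Both views show the box facing the robot with three blue parts: in scene, knob (230,213), right head (267,215), left head (286,262). The matching side pixels are (240,171), (295,209) and (265,249). The tumbler is at scene (363,347), side (237,353), and the comb lies near it.

Run:
```python
from h import *
S,D=grab('scene'),grab('side')
P={}
for n,a,b in(('knob',(230.1,213.5),(239.8,171)),('right',(266.9,214.9),(294.9,208.9)),('left',(286.1,261.6),(265.3,248.7))):
    p,e=tri(ray(S,*a),ray(D,*b)); P[n]=p; print(n,p.round(4),round(e,4))
v=P['left']-P['right']; print('dist LR',np.linalg.norm(v),'yaw(from -x rot)',np.degrees(np.arctan2(-v[0],v[1])))
# wrist
W=grab('wrist')
for n in P: print(n,'wrist proj',proj(W,P[n]).round(1))
a=cv2.resize(S['color'][280:400,320:420],(400,480),interpolation=cv2.INTER_CUBIC)
b=cv2.resize(D['color'][300:400,187:287],(400,400),interpolation=cv2.INTER_CUBIC)
b=cv2.copyMakeBorder(b,0,80,0,0,cv2.BORDER_CONSTANT)
cv2.imwrite('pics/tum.png',np.hstack([a,b]))
print('comb',onplane(S,371,308,.005),'soap',onplane(S,288,152,.01))
```

```text
knob [0.6891 0.0113 0.1857] 0.0027
right [ 0.5903 -0.0806  0.0448] 0.0024
left [0.5703 0.075  0.0466] 0.0023
dist LR 0.1569320709742396 yaw(from -x rot) 7.336109698240648
knob wrist proj [301.5 214.8]
right wrist proj [210.2 249.1]
left wrist proj [180.1 113.9]
comb [0.39207595 0.21582248 0.005     ] soap [ 0.47920447 -0.33976968  0.01      ]
```

View pics/tum.png

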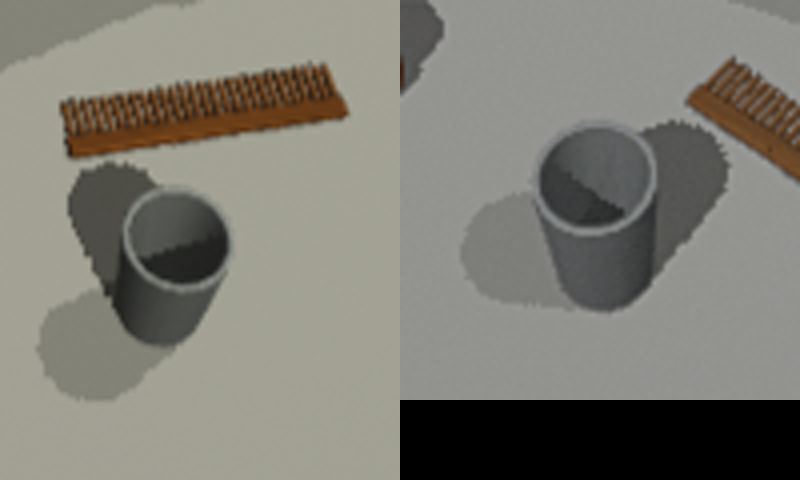

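View pics/wrist0.png

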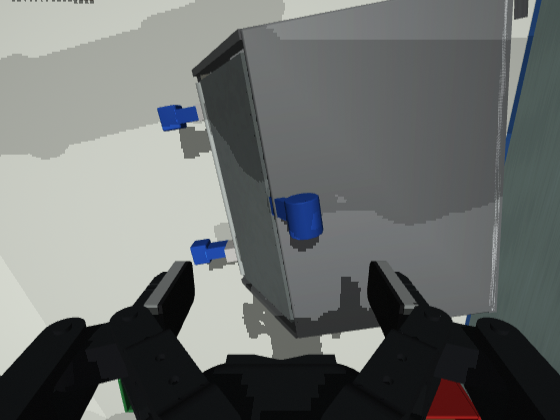

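The crops show the rim centre at scene (364.2,339.8), side (236.2,344.5). The wrist view shows the knob roller at (306,214), with the roof's front edge running (243,30)-(297,337).

Run:
```python
from h import *
S,D,W=grab('scene'),grab('side'),grab('wrist')
p,e=tri(ray(S,364.25,339.75),ray(D,236.25,344.5)); print('rim',p.round(4),round(e,4),'range',np.hypot(*p[:2]))
p,e=tri(ray(S,363,340),ray(W,306,214)); 
a,b=onplane(W,243,30,.168),onplane(W,297,336,.168); v=a-b; print('roof edge',a.round(4),b.round(4),np.linalg.norm(v),'yaw',np.degrees(np.arctan2(-v[0],v[1])))
K=onplane(W,306,214,.194);print('knob W',K.round(4))
k,e=tri(ray(W,306,214),ray(S,229,212.5));print('knob tri',k.round(4),e)
for n,w,s,d in(('L',(170,118),(287.5,262),(267.5,249.5)),('R',(202,252),(268.5,215),(297,209.5))): # heads w/o neck roughly
    print(n,onplane(W,*w,.048).round(4),[q.round(4) if hasattr(q,'round') else q for q in tri(ray(S,*s),ray(D,*d))], tri(ray(W,*w),ray(S,*s))[0].round(4))
q=cv2.resize(W['color'][90:280,140:340],(800,760))[0:600]
g=lambda f,u,v,w,h:cv2.resize(f['color'][v:v+h,u:u+w],(400,300),interpolation=cv2.INTER_CUBIC)
cv2.imwrite('pics/b.png',np.vstack([np.hstack([g(S,215,195,100,75),g(D,225,155,100,75)]),np.hstack([g(D,225,200,100,75),g(W,150,95,100,75)])]))
```

```text
rim [0.4526 0.3236 0.0832] 0.0012 range 0.5564037441889013
roof edge [0.6525 0.124  0.168 ] [ 0.6891 -0.1017  0.168 ] 0.22869308681531178 yaw 9.195301105412836
knob W [0.6915 0.0146 0.194 ]
knob tri [0.6913 0.0158 0.1974] 4.232635312848499e-05
L [0.5599 0.0709 0.048 ] [array([0.5664, 0.0727, 0.0425]), np.float64(0.0003)] [0.5629 0.0721 0.0446]
R [ 0.5812 -0.083   0.048 ] [array([ 0.5857, -0.0828,  0.0422]), np.float64(0.0003)] [ 0.5837 -0.0816  0.047 ]
```

View pics/b.png

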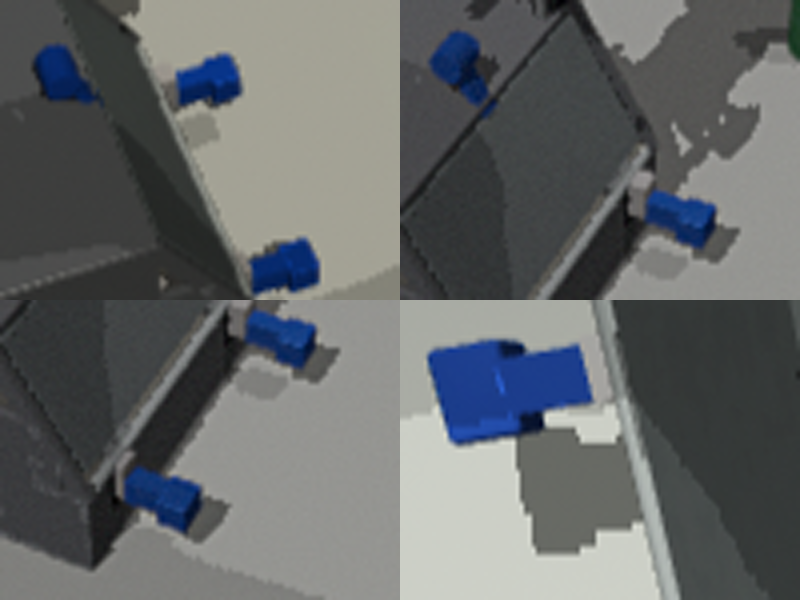

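The crops give better head centres: scene R (271,214.3), L (289.7,261.3); side R (299,210.6), L (270,250.8).

```bash
cat >> h.py <<'E'
YAW=np.radians(9.2); O=np.array([.7222,.0198,0])
B=R.from_euler('z',YAW).as_matrix()
def b2w(p): return O+B@np.array(p,float)
def w2b(p): return B.T@(np.array(p)-O)
def plan(target):
    """turn about tool x to put jaws along box y, then shift in the turned tool frame"""
    o=r.get_obs(); C=R.from_rotvec(o['orientation']).as_matrix(); p=np.array(o['tcp_pos'])
    yb=B[:,1]*np.sign(C[:,1]@B[:,1]); xd=np.array([0,0,-1.]); T=np.stack([xd,yb,np.cross(xd,yb)],1)
    w=R.from_matrix(C.T@T).as_rotvec()
    print('clock',round(o['clock'],2),'box pos',w2b(p).round(4),'F',np.round(o['contact_force'],1),'grip',round(o['grip_width'],4))
    print('tool axes\n',C.round(3),'\nturn/0.12',(w/.12).round(2))
    for t in np.atleast_2d(target): d=T.T@(t-p); print('shift',d.round(4)); p=t
E
python3 - <<'E'
from h import *
S,D=grab('scene'),grab('side')
for n,s,d in(('R',(271,214.3),(299,210.6)),('L',(289.7,261.3),(270,250.8))):
    p,e=tri(ray(S,*s),ray(D,*d)); print(n,p.round(4),w2b(p).round(4),e)
plan([b2w((-.150,.078,.16)),b2w((-.150,.078,.045))])
E
```

```text
R [ 0.579  -0.0825  0.0429] [-0.1577 -0.0781  0.0429] 0.0014580810794083453
L [0.5604 0.0706 0.0403] [-0.1516  0.0761  0.0403] 0.0003189695307309166
clock 0.55 box pos [-0.0497 -0.012   0.2483] F [ 0.7 -0.6  0.7] grip 0.0853
tool axes
 [[-0.  1. -0.]
 [ 0. -0. -1.]
 [-1. -0. -0.]] 
turn/0.12 [11.75  0.    0.  ]
shift [ 0.0883 -0.09    0.1003]
shift [0.115 0.    0.   ]
```

Emit:
apply_moves(increments="85 0 0 0 -1 0 0;85 0 0 0 -1 0 0;85 0 0 0 -1 0 0;85 0 0 0 -1 0 0;85 0 0 0 -1 0 0;85 0 0 0 -1 0 0;85 0 0 0 -1 0 0;85 0 0 0 -1 0 0", squeeze=40)

```text
clock: 1.35
tcp_pos: [0.675, -0.0, 0.2483]
orientation: [0.475, 1.518, -0.475]
contact_force: [-0.9, 0.5, -0.5]
grip_width: 0.0854
```

Emit:
apply_moves(increments="85 0 0 0 -1 0 0;85 0 0 0 -1 0 0;85 0 0 0 -1 0 0;85 0 0 0 -1 0 0;85 0 0 0 -1 0 0;85 0 0 0 -1 0 0;85 0 0 0 -0.43 0 0;85 0 0 0 0 0 0")

```text
clock: 2.15
tcp_pos: [0.675, -0.0002, 0.2483]
orientation: [-0.126, 1.567, 0.126]
contact_force: [0.3, 0.0, -0.9]
grip_width: 0.0847
```

```bash
python3 -c "
from h import *
plan([b2w((-.153,.078,.16)),b2w((-.153,.078,.045))])"
```

```text
clock 2.15 box pos [-0.0498 -0.0122  0.2483] F [ 0.3  0.  -0.9] grip 0.0847
tool axes
 [[-0.    -0.16   0.987]
 [ 0.     0.987  0.16 ]
 [-1.     0.     0.   ]] 
turn/0.12 [ 0.  0. -0.]
shift [ 0.0883  0.0902 -0.1032]
shift [0.115 0.    0.   ]
```

Emit:
apply_moves(increments="50 0 0.0225 -0.0258 0 0 0;50 0 0.0225 -0.0258 0 0 0;50 0 0.0225 -0.0258 0 0 0;50 0 0.0227 -0.0258 0 0 0;50 0.022 0 0 0 0 0;50 0.022 0 0 0 0 0;50 0.022 0 0 0 0 0;50 0.022 0 0 0 0 0")

```text
clock: 2.95
tcp_pos: [0.5588, 0.0725, 0.1598]
orientation: [-0.125, 1.566, 0.125]
contact_force: [-0.1, -0.5, -0.3]
grip_width: 0.0496
```

Emit:
apply_moves(increments="50 0.02 0 0 0 0 0;50 0.02 0 0 0 0 0;50 0.02 0 0 0 0 0;50 0.02 0 0 0 0 0;50 0.02 0 0 0 0 0;50 0.015 0 0 0 0 0;50 0 0 0 0 0 0;50 0 0 0 0 0 0")

```text
clock: 3.75
tcp_pos: [0.5589, 0.0726, 0.0456]
orientation: [-0.126, 1.567, 0.126]
contact_force: [-0.3, 0.0, 0.5]
grip_width: 0.0499
```

```bash
python3 -c "
from h import *
plan([b2w((-.153,.078,.045))])
W,D=grab('wrist'),grab('side')
cv2.imwrite('pics/c.png',np.hstack([cv2.resize(W['color'],(400,300)),cv2.resize(D['color'][150:300,180:380],(400,300))]))"
```

```text
clock 3.75 box pos [-0.1527  0.0783  0.0456] F [-0.3  0.   0.5] grip 0.0499
tool axes
 [[ 0.    -0.16   0.987]
 [ 0.     0.987  0.16 ]
 [-1.     0.     0.   ]] 
turn/0.12 [-0.  0. -0.]
shift [ 0.0006 -0.0003 -0.0003]
```

View pics/c.png

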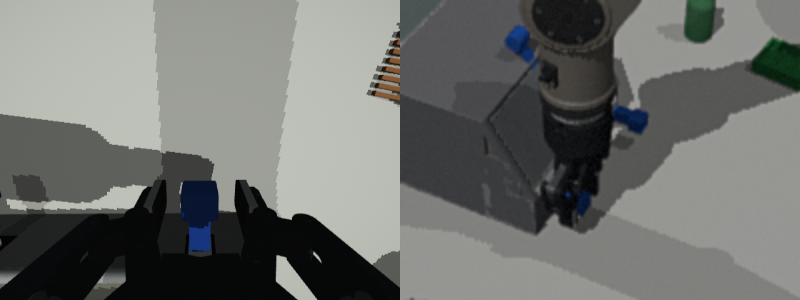

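The wrist view (left) shows the left head centred between the open fingers. Close, then pull.

Emit:
apply_moves(increments="15 0 0 0 0 0 0;15 0 0 0 0 0 0;15 0 0 0 0 0 0;15 0 0 0 0 0 0;15 0 0 0 0 0 0;15 0 0 -0.005 0 0 0;15 0 0 -0.01 0 0 0;15 0 0 -0.01 0 0 0")

```text
clock: 4.65
tcp_pos: [0.535, 0.068, 0.0463]
orientation: [-0.126, 1.564, 0.126]
contact_force: [3.1, -3.7, 7.2]
grip_width: 0.0231
```

Emit:
apply_moves(increments="15 0 0 -0.01 0 0 0;15 0 0 -0.01 0 0 0;15 0 0 -0.01 0 0 0;15 0 0 -0.01 0 0 0;15 0 0 -0.008 0 0 0;15 0 0 -0.004 0 0 0;15 0 0 0 0 0 0;15 0 0 0 0 0 0")

```text
clock: 5.45
tcp_pos: [0.4825, 0.059, 0.0462]
orientation: [-0.127, 1.567, 0.124]
contact_force: [-0.3, -5.8, 12.3]
grip_width: 0.0236
```

Emit:
apply_moves(increments="15 0 0 -0.002 0 0 0;15 0 0 -0.002 0 0 0;15 0 0 -0.002 0 0 0;15 0 0 0 0 0 0;15 0 0 0 0 0 0;15 0 0 0 0 0 0;15 0 0 0 0 0 0;15 0 0 0 0 0 0")

```text
clock: 6.25
tcp_pos: [0.4774, 0.0582, 0.0462]
orientation: [-0.127, 1.565, 0.125]
contact_force: [1.9, -5.1, 9.4]
grip_width: 0.0236
```

Emit:
apply_moves(increments="15 0 0 -0.002 0 0 0;15 0 0 -0.002 0 0 0;15 0 0 0 0 0 0;15 0 0 -0.002 0 0 0;15 0 0 0 0 0 0;15 0 0 -0.002 0 0 0;15 0 0 0 0 0 0;15 0 0 0 0 0 0")

```text
clock: 7.05
tcp_pos: [0.4748, 0.0577, 0.0464]
orientation: [-0.124, 1.556, 0.126]
contact_force: [18.1, -4.6, -13.3]
grip_width: 0.0233
```

Emit:
apply_moves(increments="50 0 0 0 0 0 0;50 0 0 0 0 0 0;50 0 0 0 0 0 0;50 0 0 0 0 0 0;50 -0.015 0 0 0 0 0;50 -0.03 0 0 0 0 0;50 -0.03 0 0 0 0 0;50 -0.04 0 0 0 0 0")

```text
clock: 7.85
tcp_pos: [0.4673, 0.0579, 0.1604]
orientation: [-0.127, 1.57, 0.127]
contact_force: [0.3, -0.2, 0.0]
grip_width: 0.0501
```

```bash
python3 -c "
from h import *
plan([b2w((-.158,-.078,.16)),b2w((-.158,-.078,.045))])"
```

```text
clock 7.85 box pos [-0.2455  0.0783  0.1604] F [ 0.3 -0.2  0. ] grip 0.0501
tool axes
 [[-0.003 -0.161  0.987]
 [-0.     0.987  0.161]
 [-1.     0.    -0.003]] 
turn/0.12 [ 0.01 -0.03 -0.  ]
shift [ 0.0004 -0.1563  0.0875]
shift [0.115 0.    0.   ]
```

Emit:
apply_moves(increments="50 0 -0.03 0 0 0 0;50 0 -0.036 0.02 0 0 0;50 0 -0.036 0.03 0 0 0;50 0 -0.036 0.03 0 0 0;50 0 -0.0183 0.0075 0 0 0;50 0.02 0 0 0 0 0;50 0.02 0 0 0 0 0;50 0.02 0 0 0 0 0")

```text
clock: 8.65
tcp_pos: [0.5794, -0.0819, 0.0994]
orientation: [-0.126, 1.568, 0.127]
contact_force: [-0.1, 0.4, -0.2]
grip_width: 0.0498
```

Emit:
apply_moves(increments="50 0.02 0 0 0 0 0;50 0.02 0 0 0 0 0;50 0.014 0 0 0 0 0;50 0 0 0 0 0 0;15 0 0 0 0 0 0;15 0 0 0 0 0 0;15 0 0 0 0 0 0;15 0 0 0 0 0 0")

```text
clock: 9.45
tcp_pos: [0.581, -0.0826, 0.0474]
orientation: [-0.127, 1.565, 0.126]
contact_force: [-1.0, -0.8, 5.5]
grip_width: 0.0235
```

Emit:
apply_moves(increments="15 0 0 0 0 0 0;15 0 0 -0.005 0 0 0;15 0 0 -0.01 0 0 0;15 0 0 -0.01 0 0 0;15 0 0 -0.01 0 0 0;15 0 0 -0.01 0 0 0;15 0 0 -0.01 0 0 0;15 0 0 -0.01 0 0 0")

```text
clock: 10.25
tcp_pos: [0.5168, -0.0935, 0.0474]
orientation: [-0.127, 1.564, 0.125]
contact_force: [3.6, -2.9, 5.6]
grip_width: 0.0233
```

Emit:
apply_moves(increments="15 0 0 -0.003 0 0 0;15 0 0 -0.003 0 0 0;15 0 0 -0.003 0 0 0;15 0 0 -0.003 0 0 0;15 0 0 -0.002 0 0 0;15 0 0 0 0 0 0;15 0 0 0 0 0 0;15 0 0 0 0 0 0")

```text
clock: 11.05
tcp_pos: [0.5033, -0.0957, 0.0474]
orientation: [-0.127, 1.564, 0.125]
contact_force: [2.8, -3.5, 8.7]
grip_width: 0.0233
```

Emit:
apply_moves(increments="15 0 0 -0.002 0 0 0;15 0 0 -0.002 0 0 0;15 0 0 0 0 0 0;15 0 0 -0.002 0 0 0;15 0 0 0 0 0 0;15 0 0 -0.002 0 0 0;15 0 0 0 0 0 0;15 0 0 0 0 0 0")

```text
clock: 11.85
tcp_pos: [0.5028, -0.0958, 0.0477]
orientation: [-0.127, 1.55, 0.127]
contact_force: [23.9, -1.8, -18.4]
grip_width: 0.0231
```

Emit:
apply_moves(increments="50 0 0 0 0 0 0;50 0 0 0 0 0 0;50 0 0 0 0 0 0;50 -0.015 0 0 0 0 0;50 -0.05 0 0 0 0 0;50 -0.05 0 0 0 0 0;50 -0.05 0 0 0 0 0;50 -0.05 0 0 0 0 0")

```text
clock: 12.65
tcp_pos: [0.4928, -0.0961, 0.2629]
orientation: [-0.126, 1.569, 0.127]
contact_force: [1.2, -0.3, 0.0]
grip_width: 0.0501
```

```bash
python3 -c "
from h import *
plan([b2w((-.0315,.0003,.26)),b2w((-.0315,.0003,.198))])
S,D=grab('scene'),grab('side')
g=lambda f,u,v:cv2.resize(f['color'][v:v+150,u:u+200],(400,300),interpolation=cv2.INTER_CUBIC)
cv2.imwrite('pics/d.png',np.hstack([g(S,190,170),g(D,180,150)]))"
```

```text
clock 12.65 box pos [-0.2449 -0.0777  0.2629] F [ 1.2 -0.3  0. ] grip 0.0501
tool axes
 [[-0.002 -0.16   0.987]
 [ 0.     0.987  0.16 ]
 [-1.     0.    -0.002]] 
turn/0.12 [ 0.   -0.01 -0.  ]
shift [0.0029 0.078  0.2134]
shift [0.062 0.    0.   ]
```

View pics/d.png

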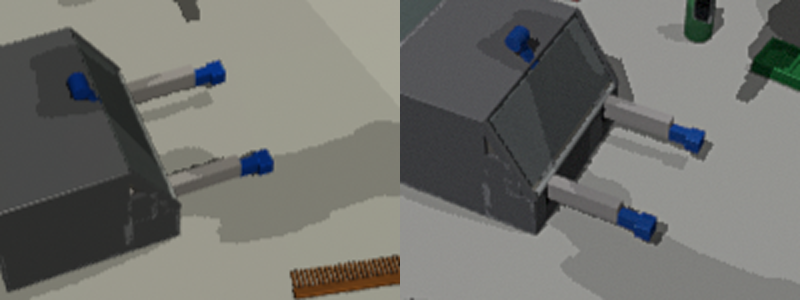

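Both supports stand fully out by the same amount: heads at crop (210,73)/(262,162) in scene and (690,138)/(640,222) in side. The flap is still shut. Now to the knob.

Emit:
apply_moves(increments="50 0 0.013 0.0356 0 0 0;50 0 0.013 0.0356 0 0 0;50 0 0.013 0.0356 0 0 0;50 0 0.013 0.0356 0 0 0;50 0 0.013 0.0356 0 0 0;50 0 0.013 0.0356 0 0 0;50 0 0 0 0 0 0;50 0.01 0 0 0 0 0")

```text
clock: 13.55
tcp_pos: [0.6928, 0.0158, 0.2507]
orientation: [-0.127, 1.567, 0.127]
contact_force: [0.2, -0.8, -0.2]
grip_width: 0.0499
```

```bash
python3 -c "
from h import *
plan([b2w((-.0315,.0003,.198))])
W,D=grab('wrist'),grab('side')
cv2.imwrite('pics/e.png',np.hstack([cv2.resize(W['color'],(400,300)),cv2.resize(D['color'][100:250,140:340],(400,300))]))"
```

```text
clock 13.55 box pos [-0.0296  0.0008  0.2507] F [ 0.2 -0.8 -0.2] grip 0.0499
tool axes
 [[-0.    -0.161  0.987]
 [ 0.     0.987  0.161]
 [-1.     0.    -0.   ]] 
turn/0.12 [ 0.01 -0.   -0.  ]
shift [ 0.0527 -0.0005 -0.0019]
```

View pics/e.png

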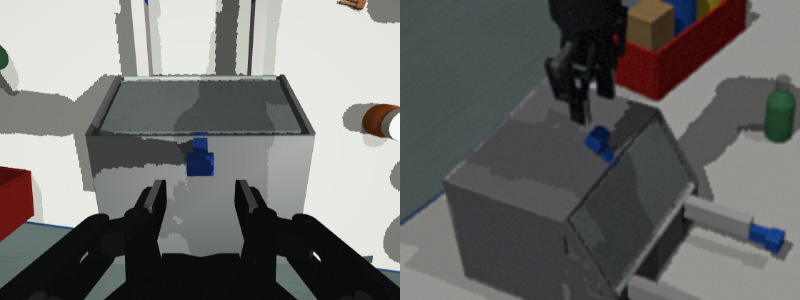

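The knob is centred between the jaws (crop knob (200,160), jaws about 160 and 242). Go down and grip.

Emit:
apply_moves(increments="50 0.013 0 -0.002 0 0 0;50 0.013 0 0 0 0 0;50 0.013 0 0 0 0 0;50 0.013 0 0 0 0 0;50 0 0 0 0 0 0;15 0 0 0 0 0 0;15 0 0 0 0 0 0;15 0 0 0 0 0 0", squeeze=30)

```text
clock: 14.45
tcp_pos: [0.6911, 0.0152, 0.2]
orientation: [-0.126, 1.566, 0.127]
contact_force: [-0.1, 0.8, 0.1]
grip_width: 0.0232
```

Emit:
apply_moves(increments="15 0 0 0 0 0 0;15 0 0 0 0 0 0;15 0 0 0 0 0 0;15 0 0 0 0 0 0;15 0 0 0 0 0 0;15 0 0 0 0 0 0;15 0 0 0 0 0 0;15 0 0 0 0 0 0")

```text
clock: 15.25
tcp_pos: [0.6911, 0.0152, 0.1999]
orientation: [-0.126, 1.566, 0.127]
contact_force: [-0.7, 3.5, 4.7]
grip_width: 0.0235
```

```bash
python3 -c "
from h import *
plan([b2w((-.0315,.0003,.198))])
a=np.radians(30-np.arange(0,121,5)); P=np.stack([.15*np.sin(a)+.004*np.cos(a),.15*np.cos(a)-.004*np.sin(a)],1)
d=np.diff(P,axis=0)
for i in range(0,24,8): print(';'.join(f'15 {-z:.4f} 0 {x:.4f} 0 0 0' for x,z in d[i:i+8]))
"
```

```text
clock 15.25 box pos [-0.0314  0.0004  0.1999] F [-0.7  3.5  4.7] grip 0.0235
tool axes
 [[ 0.001 -0.16   0.987]
 [ 0.001  0.987  0.16 ]
 [-1.     0.     0.001]] 
turn/0.12 [ 0.    0.01 -0.  ]
shift [ 0.0019 -0.0001 -0.0001]
15 -0.0064 0 -0.0114 0 0 0;15 -0.0053 0 -0.0120 0 0 0;15 -0.0043 0 -0.0124 0 0 0;15 -0.0032 0 -0.0127 0 0 0;15 -0.0021 0 -0.0129 0 0 0;15 -0.0009 0 -0.0131 0 0 0;15 0.0002 0 -0.0131 0 0 0;15 0.0014 0 -0.0130 0 0 0
15 0.0025 0 -0.0129 0 0 0;15 0.0036 0 -0.0126 0 0 0;15 0.0047 0 -0.0122 0 0 0;15 0.0057 0 -0.0118 0 0 0;15 0.0067 0 -0.0112 0 0 0;15 0.0077 0 -0.0106 0 0 0;15 0.0086 0 -0.0099 0 0 0;15 0.0094 0 -0.0091 0 0 0
15 0.0102 0 -0.0082 0 0 0;15 0.0108 0 -0.0073 0 0 0;15 0.0114 0 -0.0064 0 0 0;15 0.0120 0 -0.0053 0 0 0;15 0.0124 0 -0.0043 0 0 0;15 0.0127 0 -0.0032 0 0 0;15 0.0129 0 -0.0021 0 0 0;15 0.0131 0 -0.0009 0 0 0
```

Emit:
apply_moves(increments="15 -0.0064 0 -0.0114 0 0 0;15 -0.0053 0 -0.0120 0 0 0;15 -0.0043 0 -0.0124 0 0 0;15 -0.0032 0 -0.0127 0 0 0;15 -0.0021 0 -0.0129 0 0 0;15 -0.0009 0 -0.0131 0 0 0;15 0.0002 0 -0.0131 0 0 0;15 0.0014 0 -0.0130 0 0 0")

```text
clock: 16.05
tcp_pos: [0.5904, -0.0019, 0.2204]
orientation: [-0.126, 1.567, 0.126]
contact_force: [1.4, 2.8, 1.6]
grip_width: 0.0228
```

Emit:
apply_moves(increments="15 0.0025 0 -0.0129 0 0 0;15 0.0036 0 -0.0126 0 0 0;15 0.0047 0 -0.0122 0 0 0;15 0.0057 0 -0.0118 0 0 0;15 0.0067 0 -0.0112 0 0 0;15 0.0077 0 -0.0106 0 0 0;15 0.0086 0 -0.0099 0 0 0;15 0.0094 0 -0.0091 0 0 0")

```text
clock: 16.85
tcp_pos: [0.4994, -0.0173, 0.1709]
orientation: [-0.127, 1.571, 0.124]
contact_force: [-3.9, 0.8, 5.0]
grip_width: 0.0233
```

```bash
python3 -c "
from h import *
plan([b2w((-.260,.0003,.076))])
D=grab('side'); b=[x for x in blobs(D,(95,100,40),(130,255,255)) ]
cv2.imwrite('pics/f.png',cv2.resize(D['color'][120:300,180:420],(640,480)))"
```

```text
clock 16.85 box pos [-0.2258 -0.001   0.1709] F [-3.9  0.8  5. ] grip 0.0233
tool axes
 [[-0.003 -0.159  0.987]
 [-0.002  0.987  0.159]
 [-1.    -0.001 -0.004]] 
turn/0.12 [-0.01 -0.03  0.01]
shift [ 0.0949  0.0013 -0.0342]
```

View pics/f.png

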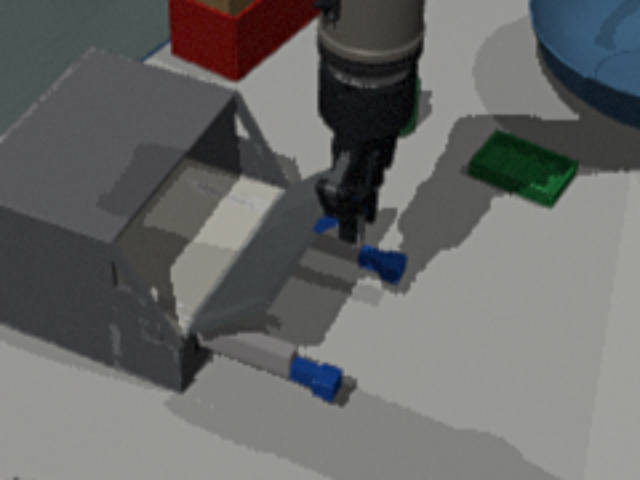

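The knob is still in the jaws at crop (330,222) and the flap is being lowered. The rest goes at half speed.

Emit:
apply_moves(increments="15 0.005 0 -0.0042 0 0 0;15 0.0052 0 -0.004 0 0 0;15 0.0053 0 -0.0038 0 0 0;15 0.0055 0 -0.0035 0 0 0;15 0.0056 0 -0.0033 0 0 0;15 0.0058 0 -0.0031 0 0 0;15 0.0059 0 -0.0028 0 0 0;15 0.0061 0 -0.0025 0 0 0")

```text
clock: 17.7
tcp_pos: [0.472, -0.022, 0.1259]
orientation: [-0.127, 1.574, 0.124]
contact_force: [-6.8, -0.5, 4.6]
grip_width: 0.0238
```

Emit:
apply_moves(increments="15 0.0061 0 -0.0022 0 0 0;15 0.0063 0 -0.0021 0 0 0;15 0.0063 0 -0.0017 0 0 0;15 0.0064 0 -0.0015 0 0 0;15 0.0064 0 -0.0012 0 0 0;15 0.0065 0 -0.0009 0 0 0;15 0.0065 0 -0.0006 0 0 0;15 0.0066 0 -0.0003 0 0 0")

```text
clock: 18.5
tcp_pos: [0.4608, -0.0239, 0.0744]
orientation: [-0.127, 1.575, 0.124]
contact_force: [-7.3, -1.2, 2.3]
grip_width: 0.0233
```

Emit:
apply_moves(increments="15 0 0 0 0 0 0;15 0 0 0 0 0 0;15 0.001 0 0 0 0 0;15 0.001 0 0 0 0 0;15 0 0 0 0 0 0;15 0 0 0 0 0 0;15 0 0 0 0 0 0;15 0 0 0 0 0 0")

```text
clock: 19.3
tcp_pos: [0.4607, -0.0239, 0.0725]
orientation: [-0.127, 1.576, 0.124]
contact_force: [-7.3, -0.5, 1.9]
grip_width: 0.0231
```

```bash
python3 -c "
from h import *
plan([b2w((-.260,.0003,.076))])"
```

```text
clock 19.3 box pos [-0.2651 -0.0013  0.0725] F [-7.3 -0.5  1.9] grip 0.0231
tool axes
 [[-0.008 -0.159  0.987]
 [-0.003  0.987  0.159]
 [-1.    -0.001 -0.009]] 
turn/0.12 [-0.01 -0.07  0.01]
shift [-0.0035  0.0016  0.0051]
```

Emit:
apply_moves(increments="15 0 0 0.003 0 0 0;15 0.001 0 0 0 0 0;15 0.001 0 0 0 0 0;15 0.001 0 0 0 0 0;15 0.001 0 0 0 0 0;15 0 0 0 0 0 0;15 0 0 0 0 0 0;15 0 0 0 0 0 0")

```text
clock: 20.1
tcp_pos: [0.4609, -0.0239, 0.0677]
orientation: [-0.127, 1.581, 0.123]
contact_force: [-12.7, -1.4, 2.6]
grip_width: 0.023
```

```bash
python3 -c "
from h import *
plan([b2w((-.260,.0003,.076))])
D=grab('side');S=grab('scene')
cv2.imwrite('pics/g.png',np.hstack([cv2.resize(f,(400,300)) for f in (D['color'][150:300,180:380],S['color'][170:320,190:390])]))"
```

```text
clock 20.1 box pos [-0.265  -0.0013  0.0677] F [-12.7  -1.4   2.6] grip 0.023
tool axes
 [[-0.014 -0.159  0.987]
 [-0.004  0.987  0.159]
 [-1.    -0.002 -0.014]] 
turn/0.12 [-0.01 -0.12  0.01]
shift [-0.0083  0.0016  0.005 ]
```

View pics/g.png

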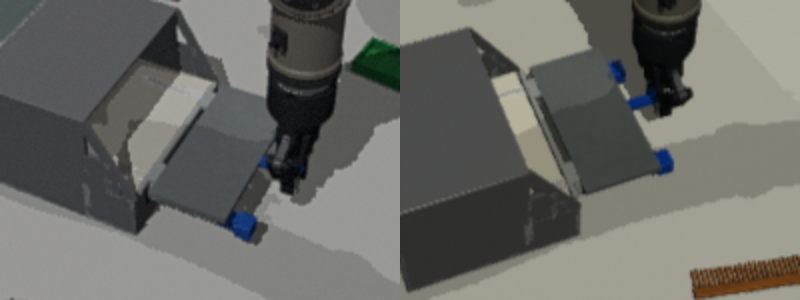

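The flap looks level, hiding both rails, with the heads just beyond its edge. I'll check its outer corner height: side (292.5,260), scene (320,259).

```bash
python3 -c "
from h import *
o=r.get_obs(); print(np.round(o['joints'],3),np.round(o['moment'],2),np.round(o['contact_force'],1))
D=grab('side');S=grab('scene')
for s,d in (((319.5,257.5),(291,258)),((290.5,195),None)):
    if d: p,e=tri(ray(S,*s),ray(D,*d)); print(w2b(p).round(4),e)
    print('proj of ideal', proj(S,b2w((-.110-.110,.104,.074))),proj(D,b2w((-.220,.104,.074))),proj(S,b2w((-.22,.104,.090))),proj(D,b2w((-.22,.104,.090))))
c=cv2.resize(D['color'][190:270,230:340],(800,580),interpolation=cv2.INTER_CUBIC)
cv2.imwrite('pics/h.png',c)"
```

```text
[ 0.219  0.438 -0.363  2.166  0.277  0.594  1.384] [-0.14  2.07  0.09] [-12.8  -1.2   2.5]
[-0.2167  0.1049  0.0725] 0.009826405950361333
proj of ideal [320.42676308 254.43840625] [291.31800387 259.64079773] [320.82832794 250.66064473] [291.46408055 255.01195061]
proj of ideal [320.42676308 254.43840625] [291.31800387 259.64079773] [320.82832794 250.66064473] [291.46408055 255.01195061]
```

View pics/h.png

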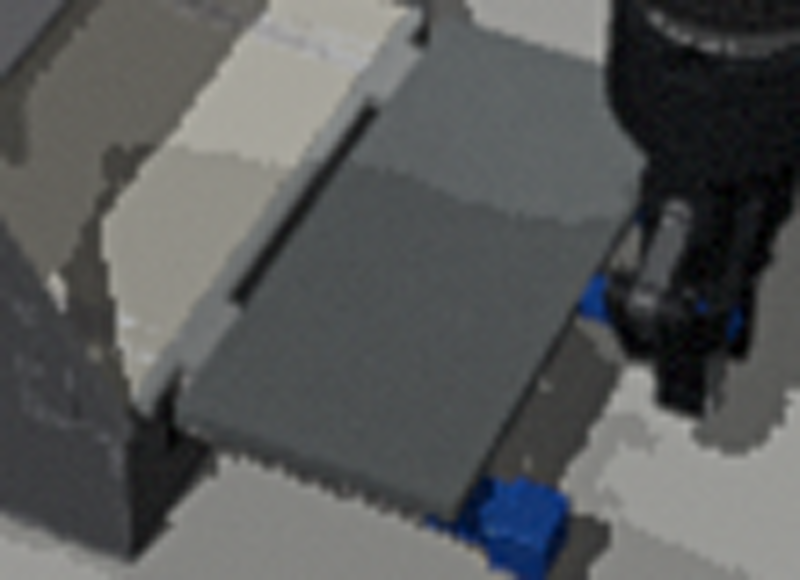

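The upper outer corner is at side (291.9,260.8) against (291.3,259.6) predicted for level, so the flap is down on the supports. Release.

Emit:
apply_moves(increments="45 0 0 0 0 0 0;45 0 0 0 0 0 0;45 0 0 0 0 0 0;45 0 0 0 0 0 0;45 0 0 0 0 0 0;45 -0.01 0 0 0 0 0;45 -0.02 0 0 0 0 0;45 -0.03 0 0 0 0 0")

```text
clock: 21.1
tcp_pos: [0.4671, -0.0214, 0.1297]
orientation: [-0.126, 1.57, 0.127]
contact_force: [0.3, -0.4, 0.3]
grip_width: 0.0451
```

```bash
python3 -c "
from h import *
D=grab('side');S=grab('scene')
p,e=tri(ray(S,364.25,339.75),ray(D,236.25,344.5)); print(p)
plan([[p[0],p[1],.22],[p[0],p[1],.062]])
for s in(+.002,-.002): print(proj(S,[p[0],p[1],.09]),proj(D,[p[0],p[1],.09]))
print('foot',proj(S,[p[0],p[1],0]),proj(D,[p[0],p[1],0]))
from h import w2b; print(w2b([.392,.216,0]))"
```

```text
[0.45260612 0.32362452 0.0832154 ]
clock 21.2 box pos [-0.2549 -0.0003  0.1332] F [-0.2 -0.  -0.1] grip 0.045
tool axes
 [[ 0.007 -0.16   0.987]
 [-0.     0.987  0.16 ]
 [-1.    -0.001  0.006]] 
turn/0.12 [0.   0.05 0.01]
shift [-0.0868  0.3433  0.0374]
shift [0.158 0.    0.   ]
[364.73349291 338.63857744] [236.18654909 342.37025249]
[364.73349291 338.63857744] [236.18654909 342.37025249]
foot [359.54719996 355.97161942] [239.05459044 365.42172792]
[-0.29458371  0.2464689   0.        ]
```

Emit:
apply_moves(increments="85 -0.045 0 0 0 0 0;85 -0.042 0.03 0.0054 0 0 0;85 0 0.045 0.0054 0 0 0;85 0 0.045 0.0054 0 0 0;85 0 0.045 0.0054 0 0 0;85 0 0.045 0.0054 0 0 0;85 0 0.045 0.0054 0 0 0;85 0 0.045 0.005 0 0 0")

```text
clock: 22.0
tcp_pos: [0.4566, 0.2811, 0.2151]
orientation: [-0.126, 1.567, 0.126]
contact_force: [0.0, -0.7, 0.0]
grip_width: 0.0851
```

Emit:
apply_moves(increments="85 0 0.0433 0 0 0 0;85 0 0 0 0 0 0;85 0.02 0 0 0 0 0;85 0 0 0 0 0 0;85 0 0 0 0 0 0;85 0 0 0 0 0 0;85 0 0 0 0 0 0;85 0 0 0 0 0 0")

```text
clock: 22.8
tcp_pos: [0.4504, 0.3222, 0.1956]
orientation: [-0.125, 1.566, 0.126]
contact_force: [0.3, -0.6, 0.2]
grip_width: 0.0849
```

```bash
python3 -c "
from h import *
D=grab('side');S=grab('scene');W=grab('wrist')
print([onplane(S,364.25,339.75,.09).round(4),onplane(D,236.25,344.5,.09).round(4)])
plan([[.4526,.3236,.061]])
o=r.get_obs(); print(np.round(o['joints'],2), 'rim proj in wrist /560*400', proj(W,[.4526,.3236,.09])*400/560)
cv2.imwrite('pics/i.png',np.hstack([cv2.resize(W['color'],(400,300)),cv2.resize(D['color'][270:420,137:337],(400,300))]))"
```

```text
[array([0.4543, 0.3258, 0.09  ]), array([0.4497, 0.327 , 0.09  ])]
clock 22.95 box pos [-0.2202  0.342   0.1952] F [ 0.  -0.3 -0.3] grip 0.0851
tool axes
 [[ 0.    -0.16   0.987]
 [ 0.     0.987  0.16 ]
 [-1.     0.     0.   ]] 
turn/0.12 [-0.  0. -0.]
shift [0.1342 0.001  0.0027]
[-0.27  0.4  -0.58  1.87  0.26  0.95  0.76] rim proj in wrist /560*400 [201.98569445 153.09583089]
```

View pics/i.png

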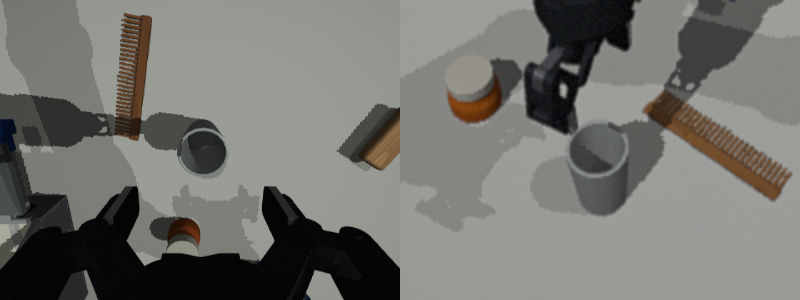

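The rim is at crop (203,149), as predicted and centred between the jaws. The jar (183,237) and the comb (140,75) are clear of the fingers.

Emit:
apply_moves(increments="85 0.02 0.001 0 0 0 0;85 0.02 0 0 0 0 0;85 0.02 0 0 0 0 0;85 0.02 0 0 0 0 0;85 0.02 0 0 0 0 0;85 0.02 0 0 0 0 0;85 0.014 0 0 0 0 0;85 0 0 0 0 0 0", squeeze=25)

```text
clock: 23.75
tcp_pos: [0.4489, 0.3224, 0.0593]
orientation: [-0.128, 1.57, 0.125]
contact_force: [-0.9, 0.0, 1.2]
grip_width: 0.085
```

Emit:
apply_moves(increments="70 0 0 0 0 0 0;65 0 0 0 0 0 0;60 0 0 0 0 0 0;55 0 0 0 0 0 0;40 0 0 0 0 0 0;40 0 0 0 0 0 0;40 0 0 0 0 0 0;40 0 0 0 0 0 0")

```text
clock: 24.55
tcp_pos: [0.4507, 0.3241, 0.0624]
orientation: [-0.125, 1.565, 0.127]
contact_force: [0.3, -0.4, 4.5]
grip_width: 0.0587
```

Emit:
apply_moves(increments="40 -0.005 0 0 0 0 0;40 -0.015 0 0 0 0 0;40 -0.025 0 0 0 0 0;40 -0.03 0 0 0 0 0;40 -0.03 0 0 0 0 0;40 -0.03 0 0 0 0 0;40 0 0 0 0 0 0;40 0 0 0 0 0 0")

```text
clock: 25.35
tcp_pos: [0.4501, 0.3232, 0.1971]
orientation: [-0.126, 1.565, 0.126]
contact_force: [0.5, -0.4, -1.7]
grip_width: 0.0587
```

```bash
python3 -c "
from h import *
plan([b2w((-.172,0,.22)),b2w((-.172,0,.139))])
D=grab('side','side_lift'); S=grab('scene')
cv2.imwrite('pics/j.png',np.hstack([cv2.resize(D['color'][220:420,127:387],(400,308)),cv2.resize(S['color'][220:420,227:487],(400,308))]))"
```

```text
clock 25.35 box pos [-0.2201  0.343   0.1971] F [ 0.5 -0.4 -1.7] grip 0.0587
tool axes
 [[ 0.002 -0.16   0.987]
 [ 0.001  0.987  0.16 ]
 [-1.     0.     0.002]] 
turn/0.12 [-0.    0.01 -0.  ]
shift [-0.0229 -0.343   0.0481]
shift [0.081 0.    0.   ]
```

Emit:
apply_moves(increments="40 0 -0.02 0.003 0 0 0;40 0 -0.043 0.006 0 0 0;40 0 -0.045 0.007 0 0 0;40 0 -0.045 0.007 0 0 0;40 0 -0.045 0.007 0 0 0;40 0 -0.045 0.007 0 0 0;40 0 -0.045 0.006 0 0 0;40 0 -0.035 0.005 0 0 0")

```text
clock: 26.25
tcp_pos: [0.5485, 0.0086, 0.1945]
orientation: [-0.125, 1.57, 0.124]
contact_force: [-0.2, -0.3, -2.1]
grip_width: 0.0585
```

Emit:
apply_moves(increments="40 0 -0.02 0 0 0 0;40 0 0 0 0 0 0;40 0.015 0 0 0 0 0;40 0.015 0 0 0 0 0;40 0.01 0 0 0 0 0;40 0.005 0 0 0 0 0;40 0 0 0 0 0 0;40 0 0 0 0 0 0")

```text
clock: 27.05
tcp_pos: [0.5523, -0.0072, 0.1511]
orientation: [-0.127, 1.567, 0.127]
contact_force: [0.6, 0.7, -1.0]
grip_width: 0.0584
```

```bash
python3 -c "
from h import *
plan([b2w((-.172,0,.137))])"
```

```text
clock 27.05 box pos [-0.172   0.0005  0.1511] F [ 0.6  0.7 -1. ] grip 0.0584
tool axes
 [[ 0.    -0.161  0.987]
 [ 0.     0.987  0.161]
 [-1.     0.     0.   ]] 
turn/0.12 [ 0.01  0.   -0.  ]
shift [ 0.0141 -0.0005  0.    ]
```

Down until contact, slowly.

Emit:
apply_moves(increments="40 0.004 0 0 0 0 0;40 0.004 0 0 0 0 0;40 0.003 0 0 0 0 0;40 0.001 0 0 0 0 0;40 0.001 0 0 0 0 0;40 0.001 0 0 0 0 0;40 0 0 0 0 0 0;40 0 0 0 0 0 0")

```text
clock: 27.85
tcp_pos: [0.5522, -0.0076, 0.137]
orientation: [-0.126, 1.567, 0.126]
contact_force: [-0.4, 0.2, -1.8]
grip_width: 0.0589
```

Emit:
apply_moves(increments="40 0.001 0 0 0 0 0;40 0 0 0 0 0 0;40 0.001 0 0 0 0 0;40 0 0 0 0 0 0;40 0 0 0 0 0 0;40 0 0 0 0 0 0;40 0 0 0 0 0 0;40 0 0 0 0 0 0")

```text
clock: 28.65
tcp_pos: [0.5531, -0.0073, 0.1363]
orientation: [-0.126, 1.565, 0.126]
contact_force: [-1.9, 0.9, 9.0]
grip_width: 0.0589
```

Contact (Fz about +9 N). Open and retreat.

Emit:
apply_moves(increments="62 0 0 0 0 0 0;65 0 0 0 0 0 0;70 0 0 0 0 0 0;76 0 0 0 0 0 0;84 0 0 0 0 0 0;84 0 0 0 0 0 0;84 0 0 0 0 0 0;84 0 0 0 0 0 0")

```text
clock: 29.45
tcp_pos: [0.5522, -0.0077, 0.135]
orientation: [-0.126, 1.567, 0.126]
contact_force: [0.6, -0.5, 0.9]
grip_width: 0.0842
```

Emit:
apply_moves(increments="84 -0.01 0 0 0 0 0;84 -0.02 0 0 0 0 0;84 -0.03 0 0 0 0 0;84 -0.03 0 0 0 0 0;84 -0.03 0 0 0 0 0;84 -0.03 0 0 0 0 0;84 -0.03 0 0 0 0 0;84 0 0 0 0 0 0")

```text
clock: 30.25
tcp_pos: [0.5543, -0.007, 0.3203]
orientation: [-0.127, 1.559, 0.126]
contact_force: [0.7, -0.6, 0.3]
grip_width: 0.0841
```

```bash
python3 -c "
from h import *
o=r.get_obs(); print(o['clock'],o['tcp_pos'],o['contact_force'],o['grip_width'])
S,D,W=grab('scene'),grab('side'),grab('wrist')
for n,f in(('S',S),('D',D),('W',W)):
  print(n,'heads proj',proj(f,b2w((-.238,.078,.043))).round(0),proj(f,b2w((-.238,-.078,.043))).round(0),'knob',proj(f,b2w((-.26,0,.07))).round(0))
  print([(b[0].tolist(),b[1]) for b in blobs(f,(95,100,40),(130,255,255),60) if b[1][4]<1500])
  # tumbler: predicted rim/foot/rim-edge pixels
  for z in(.164,.074): print('  axis z',z,proj(f,b2w((-.172,0,z))).round(1))
# tumbler in wrist: low-saturation rim highlight, print gray rows through predicted rim centre
f=W;c=proj(f,b2w((-.172,0,.164)));g=cv2.GaussianBlur(cv2.cvtColor(f['color'],cv2.COLOR_BGR2GRAY),(3,3),0)
h=cv2.HoughCircles(g,cv2.HOUGH_GRADIENT,1,30,param1=80,param2=18,minRadius=25,maxRadius=70)
print('pred rim',c.round(1),'radius',299.4*.03/(f['origin'][2]-.164), None if h is None else h[0][:5])
"
```

```text
30.25 [ 0.55429151 -0.00703009  0.32033915] [ 0.69269928 -0.59726427  0.2502593 ] 0.08410668825860071
S heads proj [322. 251.] [299. 206.] knob [319. 219.]
[([131.8, 289.7], [129, 113, 6, 307, 583]), ([147.4, 126.6], [135, 114, 28, 41, 420]), ([314.4, 219.4], [304, 213, 20, 12, 148]), ([321.9, 250.5], [317, 245, 10, 13, 82])]
  axis z 0.164 [286.8 205. ]
  axis z 0.074 [286.6 227.9]
D heads proj [303. 263.] [328. 220.] knob [325. 236.]
[([276.0, 98.8], [271, 87, 12, 25, 148]), ([60.7, 272.1], [0, 195, 162, 143, 357]), ([325.3, 219.1], [318, 214, 14, 13, 130]), ([321.1, 234.5], [309, 228, 23, 15, 177]), ([300.3, 262.2], [290, 256, 18, 15, 164])]
  axis z 0.164 [292.4 195.6]
  axis z 0.074 [291.6 223.1]
W heads proj [342. 121.] [220. 121.] knob [281. 102.]
[([279.4, 110.7], [269, 91, 21, 46, 701]), ([218.5, 124.3], [208, 115, 22, 21, 407]), ([341.5, 123.3], [331, 114, 21, 21, 379]), ([550.9, 295.0], [534, 286, 26, 26, 331]), ([450.7, 400.9], [430, 398, 42, 7, 94])]
  axis z 0.164 [281.4 196. ]
  axis z 0.074 [281.3 176.8]
pred rim [281.4 196. ] radius 32.30798231128376 [[281.5 198.5  27.5]
 [316.5 180.5  52.7]
 [317.5 257.5  46.3]
 [229.5 258.5  45. ]
 [ 35.5  70.5  41.4]]
```

```bash
python3 -c "
from h import *
for n in('scene','side'):
  f=grab(n); o={**f,'color':cv2.imread(f'pics/{n}0.png')}
  for nm,lo,hi in(('green',(45,100,30),(85,255,255)),('orange',(3,120,60),(20,255,255))):
    for t,x in(('before',o),('now',f)): print(n,nm,t,[(b[0].tolist(),b[1][4]) for b in blobs(x,lo,hi,60) if b[1][4]<2500 and b[0][1]>130])
f=grab('side');g=cv2.cvtColor(f['color'],cv2.COLOR_BGR2GRAY)
for v in(185,200,210,220,228): print(v,g[v,262:324:3].tolist())
print(r.get_obs()['contact_force']); r.hand_in()
"
```

```text
scene green before [([287.2, 152.3], 629)]
scene green now [([236.9, 155.2], 312), ([278.5, 155.1], 247)]
scene orange before [([146.9, 148.5], 536), ([370.5, 308.0], 741), ([281.3, 374.7], 201)]
scene orange now [([146.8, 148.4], 533), ([370.1, 308.1], 716), ([281.5, 374.8], 199)]
side green before [([329.4, 157.6], 312), ([375.9, 182.7], 672)]
side green now [([329.6, 157.8], 297), ([375.8, 182.5], 677)]
side orange before [([175.5, 322.3], 272), ([294.1, 342.6], 723)]
side orange now [([175.4, 322.3], 275), ([294.0, 342.5], 724)]
185 [91, 74, 50, 78, 56, 66, 57, 59, 68, 82, 94, 147, 146, 146, 146, 146, 146, 146, 147, 147, 148]
200 [159, 158, 157, 157, 158, 161, 109, 59, 84, 91, 88, 93, 89, 97, 84, 95, 89, 90, 106, 147, 81]
210 [158, 157, 157, 155, 126, 29, 77, 85, 85, 87, 81, 72, 59, 58, 51, 48, 53, 53, 92, 93, 54]
220 [137, 118, 78, 45, 77, 76, 72, 83, 86, 82, 77, 68, 63, 52, 49, 94, 95, 92, 59, 22, 35]
228 [89, 31, 76, 73, 75, 75, 74, 81, 84, 86, 75, 70, 86, 90, 92, 92, 94, 56, 58, 57, 82]
[-0.07464531  0.07873251  0.21536803]
the job is handed in; nothing more can be done
```

I handed the job in at about 30 s of the 70 s allowed. Both supports are fully out, the flap is lowered onto them, and the tumbler stands on the flap. No verdict was reported.

- **Supports:** I pulled each one out with the flap still up until it hit its stop, seen as an 18–24 N rise in pulling force. At the end both blue heads were within about 3 px of their predicted fully-out positions.
- **Flap:** I carried it down by the knob along its arc, without dropping it. Its outer corner then lay within about 1 px of the level position in the side view. The two-view height of that corner was 72.5 mm against 74 mm expected, but the two rays missed each other by about 10 mm, so that figure is weak.
- **Knob at the end:** The sideways force on the knob rose to about 13 N near level, because the gripper stood about 5 mm further out than planned. I could not explain the offset; it cleared on release.
- **Tumbler:** I set it down at the flap's centre until it touched, with about 9 N, then released it. The wrist view afterwards showed its rim within about 3 px of where it should be. I judged it upright from that and from the pixel rows in the side view, because the 12-picture limit was used up and I could not look at it directly.
- **Other objects:** In the side view the bottle, soap holder, jar and comb are within about 0.3 px of where they began. In the scene view the soap holder is partly hidden by the arm, so its position differs there. At hand-in the force on the robot was about 0.2 N, so it was touching nothing.

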